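Close the tea tin and hold the photo stand at full height

TASK

Get the tea tin ready for its shop photo: put the lid that fits on the open tin so that it sits fully home, and let go of it. Then pinch the head of the telescoping photo stand so that its release button is squeezed in, pull the head straight up past the first stop to the second stop, and finish still holding it up there, fully extended (it springs back down if let go). Do not shift the tin noticeably, and leave the larger lid, the cup and the scoop alone.

Things in the scene. Friction and masses are not known exactly. Their poses are not given: they have to be found in the camera images.
- lid: The lid that fits, the smaller of two steel lids: flange 78 mm across, below it a round plug 60 mm across, 8 mm high, on which it stands; on top an upright round dark wooden knob 26 mm across. Origin: centre of the plug's underside, z up. Flange 8 to 13 mm above it, knob 16 to 42 mm, on a 16 mm neck. Loose, about 70 g. It lies in either of two places, the larger lid in the other.
- big_lid: the larger steel lid (flange 112 mm across, plug 92 mm, same heights and knob as the small one): does not fit, leave alone. Origin: centre of its underside.
- tin: The open tea tin, yellow, 84 mm across, with a narrower steel mouth, 71 mm outside, 67 mm inside; rim 98 mm above the counter. The lid's plug has 3 mm play all round. Origin: centre of its underside, z up. Loose, about 0.5 kg. With the lid fully home the flange lies on the rim and the lid's origin is 90 mm above the tin's. It stands 170 to 200 mm from the stand, on its -y side.
- stand: The telescoping photo stand, screwed to the counter: round foot 110 mm across, upright tube with a collar 40 mm across, its top 116 mm above the counter; above it the head. Origin: centre of the foot's underside, on the telescope axis; z up; x points to the side where the release button is; the camera is on the -y side. Its yaw varies by 0.25 rad either way.
- head_top (a point): Centre of the top of the stand's head, on the telescope axis; 180 mm above the counter when down, 290 fully extended. The head is a grey block 28 x 28 mm, reaching 60 mm down from here, square to the stand's x and y; it cannot turn. A black camera, 58 mm wide, is fixed to it 50 to 86 mm from the axis on the stand's -y side, 3 mm below the head's top. The two x sides are clear for fingers.
- button_face (a point): centre of the outer face of the release button, a black pad 20 mm wide and 24 mm high on the head's +x side (stand's axes), 25 mm below the head's top. Out, its face stands 23 mm from the telescope axis (9 mm proud of the head). Squeeze it towards the axis, against the head's opposite, plain side, 14 mm from the axis.
- release (a joint): travel of the release button, m: 0 out, 0.009 fully in (flush with the head). The spring takes about 1.5 N at first and 4 N fully in. The telescope is latched down until it is more than 4 mm in; once the head is up, the button no longer matters.
- tube1 (a joint): travel of the lower telescope section, m: 0 down, 0.060 at the first stop. It moves first: about 4 to 6 N upward on the head (weight and spring).
- tube2 (a joint): travel of the upper telescope section, m: 0 down, 0.050 at the second stop. It moves after the lower one has reached the first stop: about 8 to 11 N upward on the head. Both sections spring back down if the head is let go. Fully extended, the head stands 110 mm higher than at the start.
- cup: white tea cup, 72 mm across, 50 mm high, origin under its centre: leave alone.
- scoop: steel tea spoon lying on the counter, 150 mm long, origin near its middle: leave alone.

How it is judged:
By the outcome, as a careful person would: the job done as asked, in the order asked, and still so for the second after the job is handed in, while the arm keeps its last pose, push and grip.
It also fails if it takes over 64 s, if anything falls off the work surface, if the arm or the gripper's body presses on something with over 40 N, if the wrist force passes 120 N, or if a joint passes its speed limit or range.

ROBOT

A 7-joint arm with a two-finger parallel gripper is mounted at the origin on the work surface. World frame = base frame: x ahead of the robot, y to its left, z up, the work surface at z = 0. Lengths are in m, angles in rad, forces in N, time in s.
With the tool pointing down it reaches from about 0.4 to 0.85 m from the base axis. Payload 6.9 kg.
Tool frame: the origin (TCP) lies between the finger pads; the fingertips stand 8 mm ahead of it and the grasp point (between the pads) lies 11 mm behind it (manip.tcp_to_tips is the distance from the TCP to the fingertips, in m); z points along the fingers, y is the line along which they close (so a half turn about z gives the same grasp; the last joint's range is limited). The gripper opens to 85 mm and grips with 20 to 120 N. Pads are 22 mm wide; open, the fingers measure 114 mm over their backs; the gripper's body (76 mm by 85 mm) begins 54 mm behind the grasp point. The pads swing forward as they close: fully open they stand 13 mm farther back than shut.
Start: joints at [1.323, 0.507, -0.238, 1.5, 0.126, 1.149, -0.155], TCP at [0.217, -0.586, 0.239] pointing down, gripper open.
Joint ranges: [-3.08, 3.08], [-0.24, 2.05], [-1.43, 1.35], [0, 2.5], [-1.52, 4.66], [0.17, 1.96], [-2.89, 2.89]. Speed limits (rad/s): [2.39, 2.39, 3.14, 3.14, 3.14, 3.14, 3.14].

INTERFACE

Orientations are given as [roll, pitch, yaw] about the fixed x, y, z axes, in that order (R = Rz(yaw) Ry(pitch) Rx(roll)).
In Python, from rig import manip gives the robot as it stands.
- The arm moves only by the tool send_rows, never from a script. Its argument "increments" is a list of rows, each a list of 3 entries, a list of its own where there are three numbers: the closure in counts, from 0 (fully open) to 255 (shut), then the shift along the tool's x, y, z in cm, then the turn about the tool's z in degrees. A call has 1 to 20 rows; each row is the pose to reach, as a shift and turn from the pose commanded when the call began, along the tool's axes at that moment; what a row does not reach only later rows make up. A row lasts 1/8 s, in which the tool goes at most 62.5 mm and 10.7 degrees, less where a joint would pass 70% of its speed; a pose out of reach is approached as far as the arm can. A call with a gripper value outside its range is refused whole. The fingers move at their own pace and stop on an object; "newtons" is the grip in N (left out, the last holds). Time passes only in rows, so rows that repeat a pose let the fingers close. It gives the time, the measured TCP pose, the force, the opening and the grip force at its end, in the units of the state.
- manip.read_state(): the state, without advancing time (a new reading comes with each control period).
- manip.camera(name): name is "scene" or "top"; returns a dict with "image" (420x560x3 uint8, red, green, blue), "fx", "fy", "cx", "cy" (pixels), "rvec" (rotation vector, rad) and "tvec" (3), from world to camera coordinates, as OpenCV has them. Camera axes: x right, y down, z forward; pixel columns grow to the right and rows downward; lengths in m; the calibration is good to about 2 mm. A picture is of the moment at which its call begins. There is no depth.
- manip.hand_in(): hands the job in; it is judged then, once.
The state is a dict: "time": time; "q": joint angles; "dq": joint speeds; "joint_efforts": joint torques, N m; "eef_pos": TCP position; "ee_rot": TCP orientation; "wrist_force": force on the tool from outside, world axes, zero at the start; "moment": the same for the moment, N m; "finger_gap": finger opening in m; "gripper_force": force on a finger pad.
Only numpy, scipy, OpenCV 4.12 (cv2) and the standard library are available. Lean on these libraries where they do the work, as an engineer would, in place of code of your own. Each camera call takes 0.05 s, during which the arm holds its last target. There are 200 camera calls.

## Working session

There is one attempt and no reset: what is moved stays moved. The work goes in short steps, Python scripts to look and compute and a tool call to move; the robot and the scene stay as the last step left them, time stands still between calls to the robot, and variables do not carry over. Pictures are saved under pics/ and viewed, at most 10 in all, crops included, and the job is handed in when it is done.

Besides the shell and the picture viewer there is one more tool, called after "Request:" in YAML: its name, and indented under it one key for each argument. send_rows: Moves the arm, as the interface text tells. Its arguments: {"type":"object","properties":{"increments":{"type":"array","items":{"type":"array"}},"newtons":{"type":"number"}},"required":["increments"]}

```bash
mkdir -p pics
cat > h.py <<'E'
import numpy as np, cv2, sys
from rig import manip
def snap(n,f=None):
    c=manip.camera(n); im=cv2.cvtColor(c["image"],cv2.COLOR_RGB2BGR)
    if f: cv2.imwrite("pics/"+f,im)
    return c,im
def cam(c):
    R=cv2.Rodrigues(np.array(c["rvec"],float))[0]; t=np.array(c["tvec"],float).ravel()
    return R,t,-R.T@t
def onz(c,u,v,z):
    R,t,o=cam(c); d=R.T@np.array([(u-c["cx"])/c["fx"],(v-c["cy"])/c["fy"],1])
    return o+d*(z-o[2])/d[2]
def proj(c,p):
    R,t,o=cam(c); q=R@np.array(p)+t
    return np.array([c["fx"]*q[0]/q[2]+c["cx"],c["fy"]*q[1]/q[2]+c["cy"]])
E
python3 - <<'E'
from h import *
for n in("top","scene"):
    c,im=snap(n,n+"0.png"); print(n,cam(c)[2].round(3),c["fx"])
    for p in [(.5,0,0),(.6,0,0),(.5,.1,0)]: print(p,proj(c,p).round())
s=manip.read_state(); print(s["eef_pos"],s["ee_rot"],s["finger_gap"],manip.tcp_to_tips)
E
```

```text
top [0.295 0.019 1.534] 545.2425650188233
(0.5, 0, 0) [277. 219.]
(0.6, 0, 0) [278. 185.]
(0.5, 0.1, 0) [242. 218.]
scene [ 0.43  -0.555  1.126] 433.26565441161625
(0.5, 0, 0) [278. 243.]
(0.6, 0, 0) [312. 237.]
(0.5, 0.1, 0) [273. 213.]
[ 0.2163363  -0.58588784  0.23851593] [-3.13995769e+00  7.65084297e-06  3.53836546e-01] 0.08558244178080367 0.008
```

View pics/top0.png

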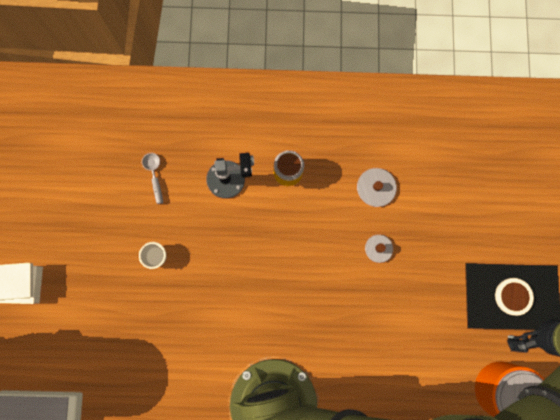

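View pics/scene0.png

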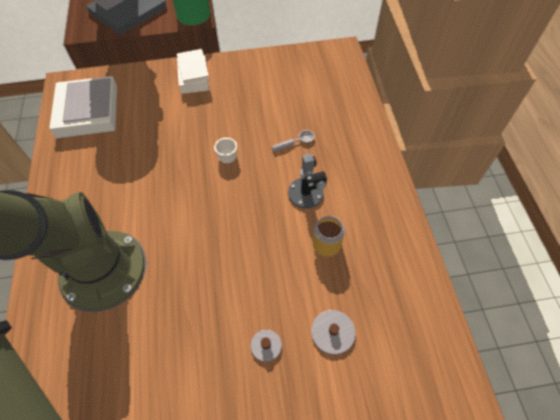

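The top view shows the small lid at (379,249), the big lid at (377,188), the tin mouth at (288,166), the stand foot at (226,179), its head near (221,165) and the camera at (246,163). In the scene view the small lid is at (266,345), the tin mouth at (328,230) and the head at (309,162).

```bash
cat > m.py <<'E'
from h import *
def grey(im,lo=90,s=70):
    h=cv2.cvtColor(im,cv2.COLOR_BGR2HSV); return ((h[...,1]<s)&(h[...,2]>lo)).astype(np.uint8)
def blob(m,u,v,r):
    k=np.zeros_like(m); cv2.circle(k,(u,v),r,1,-1); m=m*k
    p=cv2.findNonZero(m); hull=cv2.convexHull(p)
    return cv2.fitEllipse(hull),len(p)
E
python3 - <<'E'
from m import *
out=[]
for n,spots in (("top",dict(lid=(379,249,22,.013),tin=(288,166,22,.098))),("scene",dict(lid=(266,345,25,.013),tin=(328,230,24,.098)))):
    c,im=snap(n)
    for k,(u,v,r,z) in spots.items():
        e,npx=blob(grey(im),u,v,r); (a,b),ax,_=e
        P=onz(c,a,b,z); w=np.linalg.norm(onz(c,a+ax[1]/2,b,z)-onz(c,a-ax[1]/2,b,z))
        print(n,k,(round(a,1),round(b,1)),np.round(ax,1),npx,P.round(4),"diam~",w.round(3))
    x,y,w=( (170,130,150) if n=="top" else (265,110,140))
    out.append(cv2.resize(im[y:y+75 if n=="top" else y+110,x:x+110],None,fx=3.6,fy=3.6*(1.0),interpolation=cv2.INTER_CUBIC))
h=max(o.shape[0] for o in out)
out=[cv2.copyMakeBorder(o,0,h-o.shape[0],0,0,0) for o in out]
cv2.imwrite("pics/crop1.png",np.hstack(out))
E
```

```text
top lid (378.9, 248.2) [26.4 27.2] 479 [ 0.4242 -0.2864  0.013 ] diam~ 0.076
top tin (288.5, 164.9) [27.8 29. ] 172 [ 0.6358 -0.0255  0.098 ] diam~ 0.078
scene lid (265.8, 345.3) [30.6 31.6] 682 [ 0.4236 -0.2863  0.013 ] diam~ 0.08
scene tin (328.8, 229.5) [26. 30.] 253 [ 0.6347 -0.0325  0.098 ] diam~ 0.08
```

View pics/crop1.png

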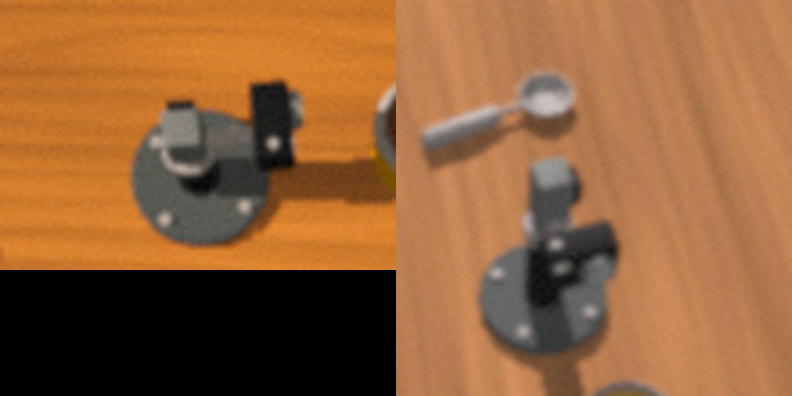

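The crop shows the head top at about (182,127) in the left half, which is pixel (220.6,165.3) in the top view. In the right half it is at about (157,172), which is pixel (308.6,157.8) in the scene view. The button is on the far (+x) side and the stand's yaw is slightly positive. The tin needs a finer fit.

Run:
```python
from m import *
out=[]
for n,(hu,hv),(x,y),foot in (("top",(220.6,165.3),(266,140),(225.6,179.4)),("scene",(308.6,157.8),(304,200),None)):
    c,im=snap(n); print(n,"head",onz(c,hu,hv,.18).round(4))
    if foot: print("foot",onz(c,*foot,.01).round(4))
    if n=="top":
        hsv=cv2.cvtColor(im,cv2.COLOR_BGR2HSV); m=(hsv[...,2]<50).astype(np.uint8)
        k=np.zeros_like(m); k[150:180,237:252]=1
        nn,l,st,ct=cv2.connectedComponentsWithStats(m*k); i=1+st[1:,4].argmax()
        r=cv2.minAreaRect(cv2.findNonZero((l==i).astype(np.uint8))); print("slab",r)
        b=[onz(c,*q,.17)[:2] for q in cv2.boxPoints(r)]; print(np.round(b,3)); print([np.arctan2(*(b[(i+1)%4]-b[i])[::-1]).round(3) for i in range(4)])
    for p in [(.6358,-.0255,.098),(.6347,-.0325,.098)]: pass
    o=cv2.resize(im[y:y+60,x:x+48],None,fx=8,fy=8,interpolation=cv2.INTER_CUBIC)
    for i in range(0,48,8): cv2.putText(o,str(x+i),(i*8,8),0,.3,(255,255,255)); cv2.line(o,(i*8,8),(i*8,14),(255,255,255))
    for i in range(8,60,8): cv2.putText(o,str(y+i),(0,i*8+4),0,.3,(255,255,255))
    out.append(o)
cv2.imwrite("pics/crop2.png",np.hstack(out))
```

```text
top head [0.6101 0.1495 0.18  ]
foot [0.6089 0.1499 0.01  ]
slab ((243.5, 166.5), (25.0, 13.0), 90.0)
[[0.643 0.11 ]
 [0.644 0.076]
 [0.579 0.074]
 [0.578 0.107]]
[np.float64(-1.541), np.float64(-3.108), np.float64(1.6), np.float64(0.038)]
scene head [0.6122 0.152  0.18  ]
```

View pics/crop2.png

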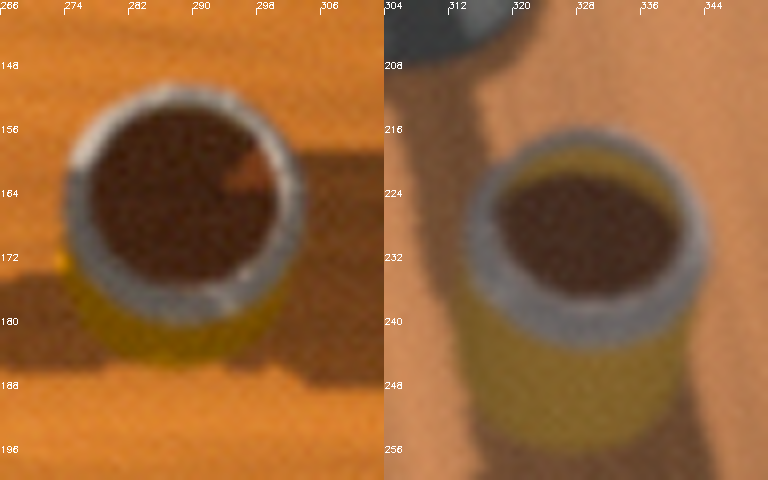

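The top crop shows the tin's mouth centred at about (288.8,163.2). In the scene crop it is at about (329.5,226.8). The grey band includes the shoulder, so I took the centre from the far outer edge and the near inner edge of the rim.

```bash
cat >> h.py <<'E'
from scipy.spatial.transform import Rotation as Ro
def rel(target,yaw=None):
    s=manip.read_state(); R=Ro.from_euler("xyz",s["ee_rot"]).as_matrix()
    d=R.T@(np.array(target)-s["eef_pos"])*100
    turn=0 if yaw is None else -np.degrees((yaw-s["ee_rot"][2]+np.pi)%(2*np.pi)-np.pi)
    print("shift cm",d.round(2),"turn",round(turn,1))
E
python3 - <<'E'
from m import *
for n,t,hd in (("top",(288.8,163.2),None),("scene",(329.5,226.8),None)):
    c,im=snap(n); print(n,onz(c,*t,.098).round(4))
    if n=="top":
        o=im[145:200,195:262]; cv2.imwrite("pics/head.png",cv2.resize(o,None,fx=11,fy=11,interpolation=cv2.INTER_LANCZOS4)[:600,:740])
rel((.424,-.2863,.10))
E
```

```text
top [ 0.6404 -0.0263  0.098 ]
scene [ 0.6384 -0.0246  0.098 ]
shift cm [ 29.85 -20.94  13.92] turn 0
```

View pics/head.png

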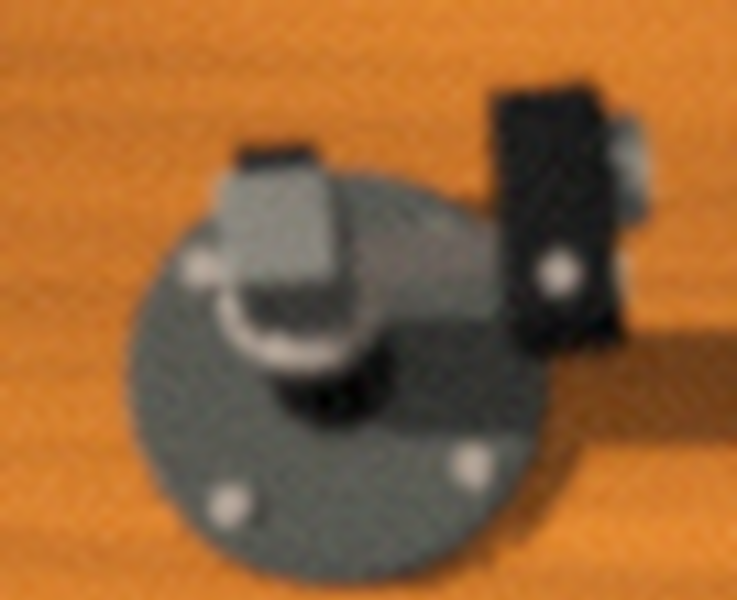

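The enlarged crop shows the head top face spanning (220..332, 167..282) and the camera slab edge from (495,93) to (513,350). From these I get a stand yaw of about +0.08, a head axis near (0.611,0.150) and the tin at (0.639,-0.0255), 0.178 m apart, which agrees with the spec. Now I move to the lid.

Request:
send_rows:
  increments:
    - [0,[5,-3.5,2.3],0]
    - [0,[10,-7,4.6],0]
    - [0,[15,-10.5,7],0]
    - [0,[20,-14,9.3],0]
    - [0,[25,-17.5,11.6],0]
    - [0,[28,-19.6,13],0]
    - [0,[29.85,-20.94,13.9],0]
    - [0,[29.85,-20.94,13.9],0]
    - [0,[29.85,-20.94,13.9],0]
    - [0,[29.85,-20.94,13.9],0]
  newtons: 30

```text
time: 1.65
eef_pos: [0.4234, -0.2879, 0.1007]
ee_rot: [3.141, 0.0, 0.351]
wrist_force: [0.4, -0.2, 0.2]
finger_gap: 0.0856
gripper_force: 0.0
```

Run:
```python
from m import *
s=manip.read_state(); print(s["eef_pos"].round(4) if hasattr(s["eef_pos"],'round') else s["eef_pos"],s["ee_rot"],s["time"],s["wrist_force"])
rel((.424,-.2863,.022)); snap("scene","s1.png")
```

```text
[ 0.4234 -0.2879  0.1007] [3.14060053e+00 1.28070429e-05 3.51386269e-01] 1.65 [ 0.44432713 -0.21589529  0.19078244]
shift cm [ 0.12 -0.14  7.87] turn 0
```

View pics/s1.png

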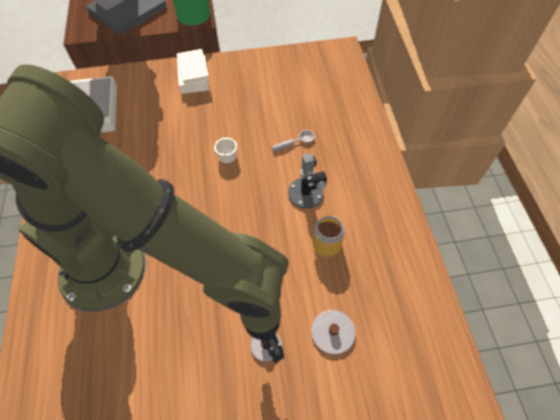

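The gripper is open above the small lid, around (267,345). I descend and close.

Request:
send_rows:
  increments:
    - [0,[0.12,-0.14,2.5],0]
    - [0,[0.12,-0.14,5],0]
    - [0,[0.12,-0.14,7],0]
    - [0,[0.12,-0.14,7.8],0]
    - [0,[0.12,-0.14,7.8],0]
    - [255,[0.12,-0.14,7.8],0]
    - [255,[0.12,-0.14,7.8],0]
    - [255,[0.12,-0.14,7.8],0]
    - [255,[0.12,-0.14,7.8],0]
    - [255,[0.12,-0.14,7.8],0]
    - [255,[0.12,-0.14,7.8],0]
    - [255,[0.12,-0.14,7.8],0]
  newtons: 30

```text
time: 3.2
eef_pos: [0.4248, -0.2848, 0.0228]
ee_rot: [3.141, -0.0, 0.354]
wrist_force: [-0.2, 1.0, 6.3]
finger_gap: 0.0252
gripper_force: 29.2
```

Request:
send_rows:
  increments:
    - [255,[0,0,-3],0]
    - [255,[0,0,-7],0]
    - [255,[2,-1.2,-11],0]
    - [255,[6,-3.5,-14],0]
    - [255,[11,-6.4,-14.5],0]
    - [255,[16,-9.3,-14.5],0]
    - [255,[21,-12.2,-14.5],0]
    - [255,[25.5,-14.8,-14.5],0]
    - [255,[28.1,-16.3,-14.5],0]
    - [255,[29.1,-16.9,-14.5],0]
    - [255,[29.1,-16.9,-14.0],0]
    - [255,[29.1,-16.9,-14],0]
    - [255,[29.1,-16.9,-14],0]
    - [255,[29.1,-16.9,-14],0]

```text
time: 4.95
eef_pos: [0.6388, -0.0263, 0.1626]
ee_rot: [3.141, -0.0, 0.353]
wrist_force: [1.0, 0.0, -0.4]
finger_gap: 0.025
gripper_force: 29.7
```

Run:
```python
from m import *
s=manip.read_state(); print(s["eef_pos"],s["ee_rot"],s["q"],s["wrist_force"])
out=[]
for n,(x,y) in (("top",(245,120)),("scene",(290,170))):
    c,im=snap(n)
    print(n,"expected lid flange px",proj(c,np.array(s["eef_pos"])+[0,0,-.0228+.013]).round(1))
    o=cv2.resize(im[y:y+90,x:x+80],None,fx=5,fy=5,interpolation=cv2.INTER_CUBIC)
    for i in range(0,80,10): cv2.putText(o,str(x+i),(i*5,8),0,.3,(255,255,255)); cv2.line(o,(i*5,8),(i*5,14),(255,255,255))
    for i in range(10,90,10): cv2.putText(o,str(y+i),(0,i*5+4),0,.3,(255,255,255))
    out.append(o)
cv2.imwrite("pics/t1.png",np.hstack(out))
```

```text
[ 0.63882005 -0.02630916  0.16256181] [ 3.14127417e+00 -1.10444312e-04  3.52500396e-01] [ 0.16164813  0.59653716 -0.26672882  1.56616394  0.17693302  1.00247145
 -1.37486919] [ 1.01171644  0.04743898 -0.43818941]
top expected lid flange px [289.6 158.9]
scene expected lid flange px [331.6 217.2]
```

View pics/t1.png

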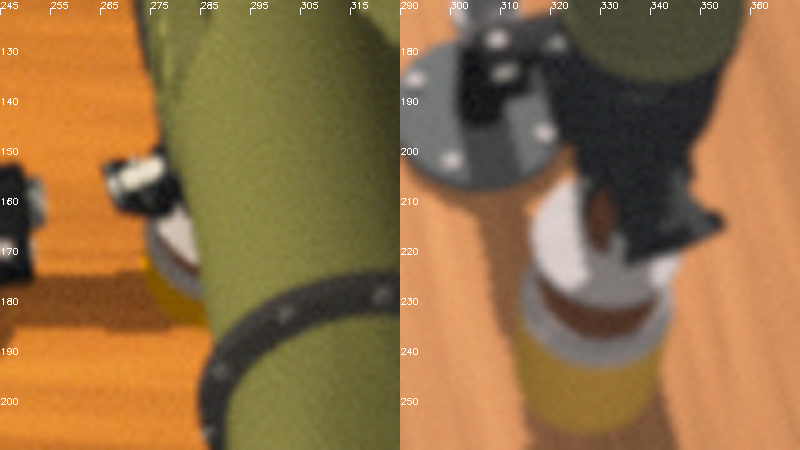

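The lid hangs level over the tin. Its flange runs from column 316 to about 346, with the bottom edge at row 231, so it is within about 1.5 mm of the expected (331.6,217.2). I lower it gently.

Request:
send_rows:
  increments:
    - [255,[0.03,-0.1,1],0]
    - [255,[0.03,-0.1,2.2],0]
    - [255,[0.03,-0.1,3.2],0]
    - [255,[0.03,-0.1,3.7],0]
    - [255,[0.03,-0.1,4.1],0]
    - [255,[0.03,-0.1,4.3],0]
    - [255,[0.03,-0.1,4.5],0]
    - [255,[0.03,-0.1,4.5],0]

```text
time: 6.05
eef_pos: [0.639, -0.0243, 0.1174]
ee_rot: [3.142, -0.0, 0.354]
wrist_force: [0.4, 0.6, -0.6]
finger_gap: 0.0247
gripper_force: 29.7
```

Request:
send_rows:
  increments:
    - [255,[0,0,0.2],0]
    - [255,[0,0,0.4],0]
    - [255,[0,0,0.45],0]
    - [255,[0,0,0.5],0]
    - [255,[0,0,0.5],0]

```text
time: 6.68
eef_pos: [0.639, -0.0243, 0.1127]
ee_rot: [3.141, -0.0, 0.354]
wrist_force: [-2.2, -0.9, 4.0]
finger_gap: 0.0247
gripper_force: 30.1
```

Contact at the home height. I release and lift.

Request:
send_rows:
  increments:
    - [150,[0,0,0.5],0]
    - [80,[0,0,0.5],0]
    - [0,[0,0,0.5],0]
    - [0,[0,0,0.5],0]
    - [0,[0,0,0.5],0]
    - [0,[0,0,-2],0]
    - [0,[0,0,-5.5],0]
    - [0,[0,0,-10],0]
    - [0,[0,0,-14.5],0]
    - [0,[0,0,-14.5],0]
    - [0,[0,0,-14.5],0]

```text
time: 8.05
eef_pos: [0.6386, -0.0244, 0.2566]
ee_rot: [-3.141, 0.001, 0.354]
wrist_force: [0.3, -0.1, -0.6]
finger_gap: 0.0854
gripper_force: 0.0
```

Run:
```python
from m import *
out=[]
for n,(x,y) in (("top",(205,120)),("scene",(290,130))):
    c,im=snap(n)
    print(n,"lid at home px",proj(c,(.639,-.0255,.103)).round(1))
    o=cv2.resize(im[y:y+120,x:x+80],None,fx=5,fy=5,interpolation=cv2.INTER_CUBIC)
    for i in range(0,80,10): cv2.putText(o,str(x+i),(i*5,8),0,.3,(255,255,255)); cv2.line(o,(i*5,8),(i*5,14),(255,255,255))
    for i in range(10,120,10): cv2.putText(o,str(y+i),(0,i*5+4),0,.3,(255,255,255))
    out.append(o)
cv2.imwrite("pics/t2.png",np.hstack(out))
rel((.611,.150,.26),.08+np.pi/2);rel((.611,.150,.26),.08-np.pi/2)
```

```text
top lid at home px [288.6 163.3]
scene lid at home px [330.  226.2]
shift cm [  3.48 -17.31  -0.42] turn -74.3
shift cm [  3.48 -17.31  -0.42] turn 105.7
```

View pics/t2.png

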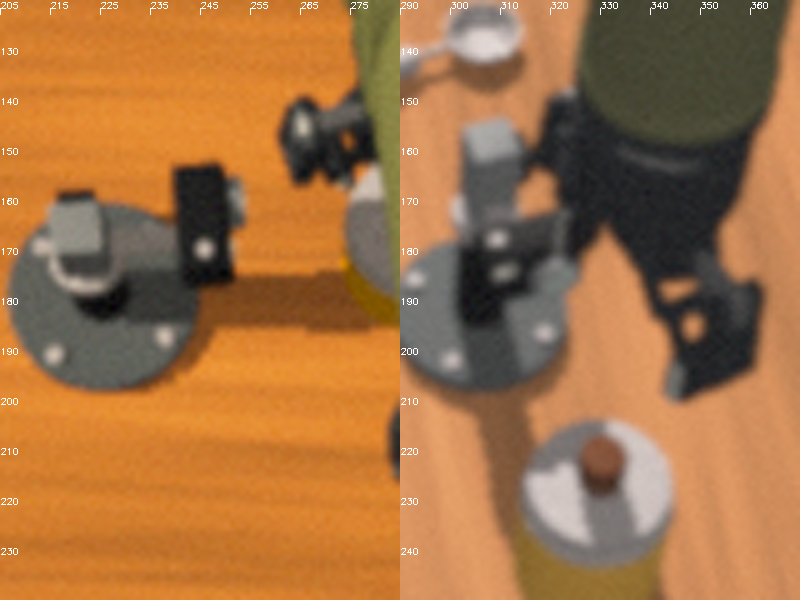

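The lid sits on the tin, with the flange centred near (330,228), level and with the knob free. Its outline matches the expected home pose. Next I turn the tool and move over the stand head.

Request:
send_rows:
  increments:
    - [0,[0,0,-1],-8]
    - [0,[0.3,-1.5,-1],-18]
    - [0,[0.8,-4,-1],-28]
    - [0,[1.4,-7,-1],-38]
    - [0,[2,-10,-1],-48]
    - [0,[2.6,-13,-1],-58]
    - [0,[3.1,-15.5,-1],-67]
    - [0,[3.5,-17.35,-1],-74.3]
    - [0,[3.5,-17.35,-0.4],-74.3]
    - [0,[3.5,-17.35,-0.4],-74.3]
    - [0,[3.5,-17.35,-0.4],-74.3]
  newtons: 70

```text
time: 9.52
eef_pos: [0.612, 0.1491, 0.2608]
ee_rot: [-3.141, 0.001, 1.647]
wrist_force: [0.8, 0.0, 0.3]
finger_gap: 0.0855
gripper_force: 0.0
```

Run:
```python
from m import *
s=manip.read_state(); print(s["q"])
rel((.611,.1508,.142),.08+np.pi/2)
```

```text
[ 0.0846896   0.54715668 -0.62402265  1.44731502  0.32625896  1.25258225
 -0.49592517]
shift cm [ 0.18 -0.07 11.88] turn -0.2
```

Request:
send_rows:
  increments:
    - [0,[0.15,-0.07,2.5],0]
    - [0,[0.15,-0.07,5],0]
    - [0,[0.15,-0.07,7],0]
    - [0,[0.15,-0.07,9],0]
    - [0,[0.15,-0.07,10.8],0]
    - [0,[0.15,-0.07,11.8],0]
    - [0,[0.15,-0.07,11.8],0]
    - [0,[0.15,-0.07,11.8],0]

```text
time: 10.52
eef_pos: [0.6113, 0.1522, 0.144]
ee_rot: [3.141, -0.0, 1.65]
wrist_force: [0.3, -0.7, 0.6]
finger_gap: 0.0855
gripper_force: 0.0
```

Run:
```python
from m import *
out=[]
for n,(x,y) in (("top",(185,100)),("scene",(270,110))):
    c,im=snap(n)
    o=cv2.resize(im[y:y+120,x:x+80],None,fx=5,fy=5,interpolation=cv2.INTER_CUBIC)
    for i in range(0,80,10): cv2.putText(o,str(x+i),(i*5,8),0,.3,(255,255,255)); cv2.line(o,(i*5,8),(i*5,14),(255,255,255))
    for i in range(10,120,10): cv2.putText(o,str(y+i),(0,i*5+4),0,.3,(255,255,255))
    out.append(o)
cv2.imwrite("pics/t3.png",np.hstack(out))
```

```text
(no output)
```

View pics/t3.png

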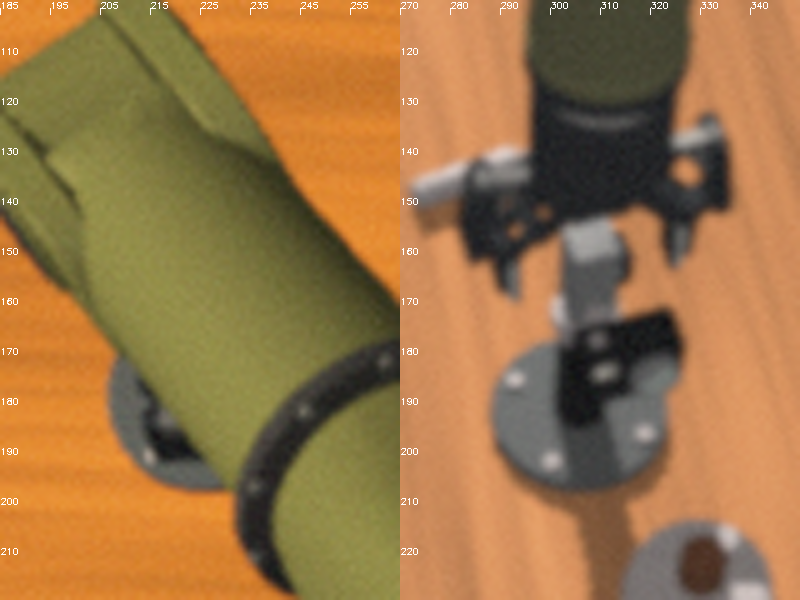

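The fingers straddle the head, with the tips at (293,168) and (325,161) and the head mid at about 308. Clearance looks even. I close.

Request:
send_rows:
  increments:
    - [100,[0,0,0.1],0]
    - [255,[0,0,0.1],0]
    - [255,[0,0,0.1],0]
    - [255,[0,0,0.1],0]
    - [255,[0,0,0.1],0]
    - [255,[0,0,0.1],0]
    - [255,[0,0,0.1],0]
    - [255,[0,0,0.1],0]
  newtons: 70

```text
time: 11.62
eef_pos: [0.6109, 0.152, 0.1431]
ee_rot: [3.141, 0.001, 1.652]
wrist_force: [-0.6, -0.8, 6.2]
finger_gap: 0.0278
gripper_force: 67.7
```

The gap is 27.8 mm, so the button is fully in. I pull straight up.

Request:
send_rows:
  increments:
    - [255,[0,0,-0.6],0]
    - [255,[0,0,-1.5],0]
    - [255,[0,0,-2.5],0]
    - [255,[0,0,-3.5],0]
    - [255,[0,0,-4.5],0]
    - [255,[0,0,-5.4],0]
    - [255,[0,0,-6],0]
    - [255,[0,0,-6.5],0]
    - [255,[0,0,-7.3],0]
    - [255,[0,0,-8.1],0]
    - [255,[0,0,-8.9],0]
    - [255,[0,0,-9.6],0]
    - [255,[0,0,-10.2],0]
    - [255,[0,0,-10.6],0]
    - [255,[0,0,-10.8],0]
    - [255,[0,0,-10.8],0]
    - [255,[0,0,-10.8],0]

```text
time: 13.75
eef_pos: [0.6108, 0.152, 0.2501]
ee_rot: [-3.141, 0.0, 1.651]
wrist_force: [-1.0, -0.5, -9.1]
finger_gap: 0.0275
gripper_force: 69.3
```

The force is -9 N, so the second section is moving. I creep up to the stop.

Request:
send_rows:
  increments:
    - [255,[0,0,-0.1],0]
    - [255,[0,0,-0.2],0]
    - [255,[0,0,-0.3],0]
    - [255,[0,0,-0.35],0]
    - [255,[0,0,-0.35],0]
    - [255,[0,0,-0.35],0]

```text
time: 14.5
eef_pos: [0.6108, 0.1519, 0.2535]
ee_rot: [-3.141, 0.0, 1.651]
wrist_force: [0.4, -1.0, -13.3]
finger_gap: 0.0276
gripper_force: 69.3
```

Request:
send_rows:
  increments:
    - [255,[0,0,-0.1],0]
    - [255,[0,0,-0.15],0]
    - [255,[0,0,-0.15],0]
    - [255,[0,0,-0.15],0]

```text
time: 15.0
eef_pos: [0.6106, 0.1518, 0.2538]
ee_rot: [-3.14, 0.0, 1.651]
wrist_force: [3.9, 0.7, -24.6]
finger_gap: 0.0277
gripper_force: 70.3
```

Run:
```python
from m import *
out=[]
c,im=snap("scene"); print(proj(c,(.611,.1508,.29)),proj(c,(.611,.1508,.18)),proj(c,(.639,-.0255,.103)))
o=cv2.resize(im[80:260,250:400],None,fx=3.3,fy=3.3,interpolation=cv2.INTER_CUBIC)
cv2.imwrite("pics/t4.png",o)
```

```text
[310.19862008 131.32399312] [308.26472697 158.19956264] [329.95227401 226.15184917]
```

View pics/t4.png

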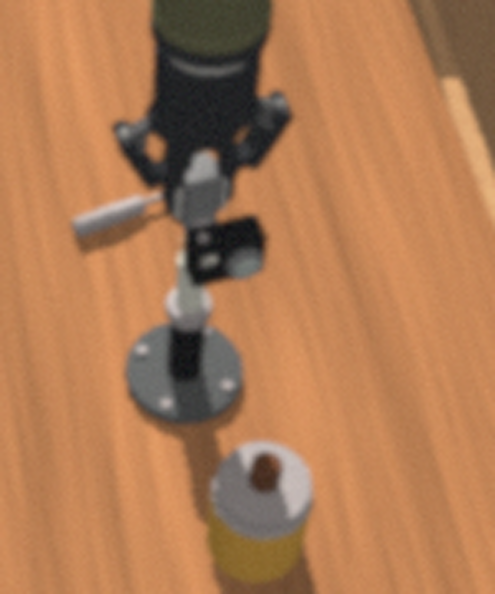

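The head is up with both tubes showing, its top at about (203,160) in the crop, which is pixel (311,129); I expected (310,131). The pull rose to 24.6 N with almost no further travel, so it is against the second stop. The lid is seated flat on the tin, so I hand in.

```bash
python3 -c "
from rig import manip
s=manip.read_state();print(s['wrist_force'],s['finger_gap']);print(manip.hand_in())"
```

```text
[  3.52072157   2.07121264 -25.44884778] 0.027822700996196877
the job is handed in; nothing more can be done
None
```

The small lid is fully home on the tin and let go, the stand head is held at the second stop with the button squeezed in, and the job is handed in at about 15 s; no verdict came back.

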